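# Hang the rinsed vial basket on the free branch of the drip tree

## Robot

A 7-joint arm with a two-finger parallel gripper is mounted at the origin on the work surface. World frame = base frame: x ahead of the robot, y to its left, z up, the work surface at z = 0. Lengths are in m, angles in rad, forces in N, time in s.
With the tool pointing down it reaches from about 0.4 to 0.85 m from the base axis. Payload 10.4 kg.
Tool frame: the origin (TCP) lies midway between the tips of the shut fingers; the grasp point (between the pads) lies 19 mm behind it; z points along the fingers, x is the direction in which the jaws open and shut, and the axes are right-handed (so a half turn about z gives the same grasp; the last joint's range is limited). The gripper opens to 85 mm and grips with 20 to 120 N. Pads are 22 mm wide; open, the fingers measure 114 mm over their backs; the gripper's body (76 mm by 85 mm) begins 54 mm behind the grasp point. The pads swing forward as they close: fully open they stand 13 mm farther back than shut.
Start: joints at [-1.303, 0.332, -0.065, 1.46, 0.022, 1.35, -0.088], TCP at [0.179, 0.599, 0.231] pointing down, gripper open.
Joint ranges: [-2.6, 2.6], [-0.5, 2.12], [-1.47, 1.34], [0.16, 2.42], [-1.27, 4.41], [0.06, 2.06], [-2.6, 2.6]. Speed limits (rad/s): [2.22, 2.22, 2.79, 2.79, 3.14, 3.14, 3.14].

## Interface

Orientations are given as a unit quaternion [x, y, z, w].
In Python, from workcell import manip, cams gives the robot as it stands.
- The arm moves only by the tool move_arm, never from a script. Its argument "moves" is a list of rows, each a list of 7 numbers: the turn, a rotation vector about the tool's x, y, z in degrees, then the shift along the tool's x, y, z in m, then the finger opening in m, from 0 to 0.0854. A call has 1 to 10 rows; each row is the pose to reach, as a shift and turn from the pose commanded when the call began, along the tool's axes at that moment; what a row does not reach only later rows make up. A row lasts 1/10 s, in which the tool goes at most 50 mm and 8.59 degrees, less where a joint would pass 70% of its speed; a pose out of reach is approached as far as the arm can. A call with a gripper value outside its range is refused whole. The fingers move at their own pace and stop on an object; "grip_force" is the grip in N (left out, the last holds). Time passes only in rows, so rows that repeat a pose let the fingers close. It gives the time, the measured TCP pose, the force and the opening at its end, in the units of the state.
- manip.get_obs(): the state, without advancing time (a new reading comes with each control period).
- cams.camera(name): name is "scene" or "top"; returns the picture (400x640x3 uint8, red, green, blue); there is no depth.
- cams.camera_params(name): a dict with "fx", "fy", "cx", "cy" (pixels), "xyz" and "rotation" of the camera in the world. Camera axes: x right, y up, looking along -z (the intrinsics and any distortion apply to the point x, -y, -z); pixel columns grow to the right and rows downward; lengths in m; the calibration is good to about 2 mm. A picture is of the moment at which its call begins. camera_params takes no time and is no camera call.
- manip.hand_in(): hands the job in, once; it reports no verdict.
The state is a dict: "clock": time; "joint_pos": joint angles; "joint_velocities": joint speeds; "tau": joint torques, N m; "position": TCP position; "ee_rot": TCP orientation; "ft_force": force on the tool from outside, world axes, zero at the start; "torque": the same for the moment, N m; "grip_width": opening from 0.0 (shut) to 1.0 (fully open).
Only numpy, scipy, OpenCV 4.12 (cv2) and the standard library are available. Lean on these libraries where they do the work, as an engineer would, in place of code of your own. Each camera call takes 0.05 s, during which the arm holds its last target. There are 200 camera calls.

## Task

First, while the basket with the orange grip still stands in the grey bin, turn the drip tree by pushing it until its one empty branch is over the yellow drip dish. Then lift that basket out of the bin and hang it by its bail on the empty branch, so that it hangs level and still over the dish. Leave the jar in the bin, the bottles, the beaker, the tub and the blue tip box where they stand.

Things in the scene. Friction and masses are not known exactly. Their poses are not given: they have to be found in the camera images.
- axis (a point): point on the drip tree's vertical turning axis, level with the branches' top faces (160 mm above the bench). The tree: a grey disc foot (124 mm diameter) fixed to the bench, a thin post and a rotor with four level steel branches 90 degrees apart; the black cap on the post ends 16 mm above this point. One branch is empty
- rotor (a joint): turn of the rotor (rad, counter-clockwise from above): 0 (or any full turn) with the empty branch over the dish. Turns all the way round, about 0.6 N at a branch's end, stays where left. The three other branches carry white-grip baskets like the orange one, clipped on, bails 85 mm from the axis, grip tops 55 mm above the branch. Closed fingers fit between branches
- branch (a point): empty branch: flat bar 10 mm wide, 8 mm high, level from the post to 115 mm from the axis. This point: on its top face, 85 mm from the axis, middle of the hanging place, which is the 44 mm between a black stop collar (57 to 63 mm from the axis, 10 mm above the top face) and the upturned tip. Own axes: -x outwards along the branch, y across, z up
- branch_tip (a point): top of the empty branch's upturned tip: 111 mm from the axis, 14 mm above the branch's top face; the tip is 8 mm thick along the branch and 10 mm wide
- dish (a point): round yellow drip dish, 110 mm diameter, fixed on the foot of the tree on the side that roughly faces the robot; it does not turn with the branches. This point: centre of its open top, 26 mm above the bench, 85 mm from the tree's axis. Own -x axis points outwards from the tree's axis
- basket_grip (a point): orange grip of the loose steel wire basket (about 120 g): upright block 18 x 18 mm, 36 mm high, on a 14 mm neck above the bail. This point: on its middle line, 14 mm under its upper end, 154 mm above the basket's underside. Own z up, x the way a branch goes through the bail, y along the bail's top bar; a half turn about z changes nothing. Hung, it is 41 mm above the branch's top face
- basket_bail (a point): peak of the basket's bail, wire centre, 36 mm under the grip point. The bail is an upside-down U of 6 mm wire in the grip's y-z plane: legs at y = +-23.5 mm, top bar falling 8 mm from the peak to each leg. The basket below is 50 x 50 mm, 45 mm high; the opening under the bail is 41 mm wide, 62 mm high at the sides, 70 mm at the peak
- bin: open grey plastic bin, 210 (own x) x 160 (own y) x 60 mm high, walls and floor 5 mm, fixed to the bench. Origin: centre of its underside. The basket and a jar stand loose on its floor
- jar: small lidded glass jar, 34 mm diameter, 42 mm tall, stands in the same grey bin as the basket; leave it alone. Origin: centre of its underside
- amber: amber glass bottle, 60 mm diameter, 135 mm tall, bystander. Origin: centre of underside
- blue: clear bottle with blue cap, 66 mm diameter, 145 mm tall, bystander. Origin: centre of underside
- beaker: glass beaker, 68 mm diameter, 85 mm tall, bystander. Origin: centre of underside
- tub: white jar with red lid, 72 mm diameter, 70 mm tall, bystander. Origin: centre of underside
- tipbox: closed blue pipette-tip box, 120 x 85 x 55 mm, bystander. Origin: centre of underside

How it is judged:
By the outcome, as a careful person would: the job done as asked, in the order asked, and still so for the second after the job is handed in, with the robot touching nothing.
It also fails if it takes over 70 s, if anything falls off the work surface, if the arm or the gripper's body presses on something with over 40 N, if the wrist force passes 120 N, or if a joint passes its speed limit or range.

## Working session

There is one attempt and no reset: what is moved stays moved. The work goes in short steps, Python scripts to look and compute and a tool call to move; the robot and the scene stay as the last step left them, time stands still between calls to the robot, and variables do not carry over. Pictures are saved under pics/ and viewed, about 8 in all and at most 12, crops included, and the job is handed in when it is done.

Besides the shell and the picture viewer there is one more tool, called after ">>>" as name([rows], argument=value, ...), one row to a line, values as JSON. move_arm: Moves the arm, as the interface text tells. Its arguments: {"type":"object","properties":{"moves":{"type":"array","items":{"type":"array","items":{"type":"number"}}},"grip_force":{"type":"number"}},"required":["moves"]}

```bash
mkdir -p pics; ls; python3 - <<'E'
from workcell import manip,cams
import cv2
print(manip.get_obs())
for n in("scene","top"):
    p=cams.camera_params(n);print(n,p)
    im=cams.camera(n);cv2.imwrite(f"pics/{n}0.png",im[:,:,::-1])
E
```

```text
pics
{'clock': 0.0, 'joint_pos': array([-1.30258601,  0.3328782 , -0.06467643,  1.46096509,  0.0216687 ,
        1.34987605, -0.08851463]), 'joint_velocities': array([ 7.19567946e-04, -1.98708731e-03, -1.57064397e-04, -7.04782502e-04,
        9.10993874e-04, -3.06879106e-05, -5.27350002e-04]), 'tau': array([-3.07234786e-04, -6.25436211e+01,  4.87726706e-02, -3.91605771e+01,
        1.62025681e-02,  1.00611721e-02, -1.41989042e-05]), 'position': array([0.1791382 , 0.59838487, 0.23050059]), 'ee_rot': array([ 8.02099825e-01,  5.97189550e-01, -5.28879281e-04,  4.81515507e-04]), 'ft_force': array([ 0.50862543, -0.70468735, -0.44599785]), 'torque': array([-0.04924651, -0.02625427,  0.02485866]), 'grip_width': 0.9994561363529378}
scene {'fx': 432.1631047125483, 'fy': 432.1631047125483, 'cx': 315.95096732970893, 'cy': 201.2773986043685, 'xyz': array([ 1.10601293, -0.76902219,  0.89166353]), 'rotation': array([0.40331567, 0.12901187, 0.27230144, 0.86402797])}
top {'fx': 452.8398576034371, 'fy': 452.8398576034371, 'cx': 325.4945103583585, 'cy': 200.82789665137383, 'xyz': array([ 0.26988263, -0.00681305,  1.54960808]), 'rotation': array([ 0.07567802, -0.07480025, -0.68824329,  0.71763427])}
```

View pics/scene0.png

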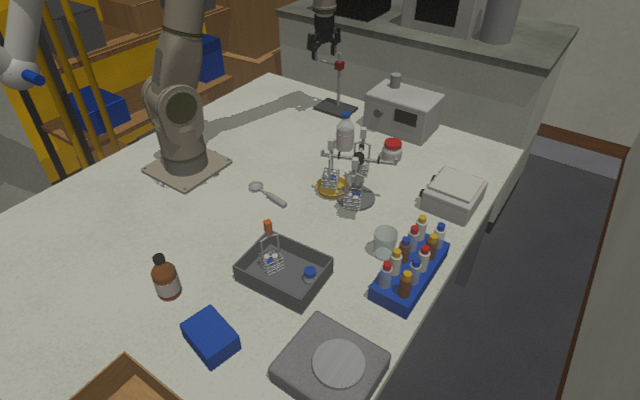

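View pics/top0.png

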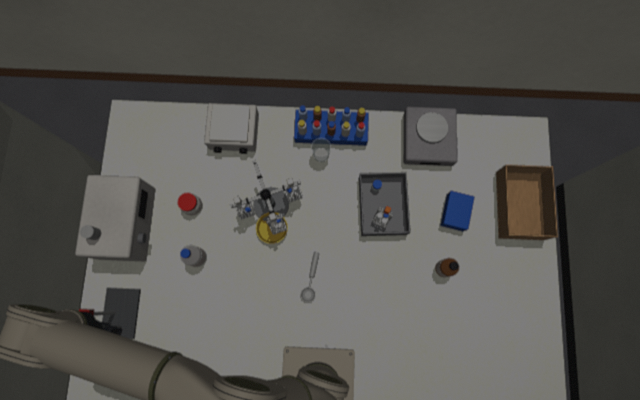

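```bash
cat > h.py <<'E'
import numpy as np,cv2
from scipy.spatial.transform import Rotation as R
from workcell import manip,cams
def proj(n,P):
    c=cams.camera_params(n);q=R.from_quat(c["rotation"]).inv().apply(np.atleast_2d(P)-c["xyz"])
    return np.c_[c["cx"]+c["fx"]*q[:,0]/-q[:,2],c["cy"]+c["fy"]*q[:,1]/q[:,2]]
def ray(n,u,v):
    c=cams.camera_params(n);d=R.from_quat(c["rotation"]).apply([(u-c["cx"])/c["fx"],-(v-c["cy"])/c["fy"],-1.])
    return c["xyz"],d
def atz(n,u,v,z):
    o,d=ray(n,u,v);return o+d*(z-o[2])/d[2]
def crop(im,u0,v0,w,h,s,step=10):
    t=cv2.resize(im[v0:v0+h,u0:u0+w],None,fx=s,fy=s,interpolation=cv2.INTER_CUBIC).copy()
    t=np.clip(t.astype(float)*1.3,0,255).astype(np.uint8)
    for u in range(-(-u0//step)*step,u0+w,step):
        x=int((u-u0+.5)*s);cv2.line(t,(x,0),(x,6),(255,0,255),1);cv2.putText(t,str(u),(x+1,16),0,.35,(255,0,255),1)
    for v in range(-(-v0//step)*step,v0+h,step):
        y=int((v-v0+.5)*s);cv2.line(t,(0,y),(6,y),(255,0,255),1);cv2.putText(t,str(v),(8,y+4),0,.35,(255,0,255),1)
    return t
def tile(a,b):
    h=max(a.shape[0],b.shape[0]);f=lambda t:cv2.copyMakeBorder(t,0,h-t.shape[0],0,0,cv2.BORDER_CONSTANT)
    return np.hstack([f(a),f(b)])
E
python3 - <<'E'
from h import *
t=cv2.imread("pics/top0.png");s=cv2.imread("pics/scene0.png")
cv2.imwrite("pics/a.png",tile(crop(t,228,155,80,92,5),crop(s,310,120,80,92,5)))
cv2.imwrite("pics/b.png",tile(crop(t,352,165,64,80,6),crop(s,230,210,105,100,4)))
E
```

```text
(no output)
```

View pics/a.png

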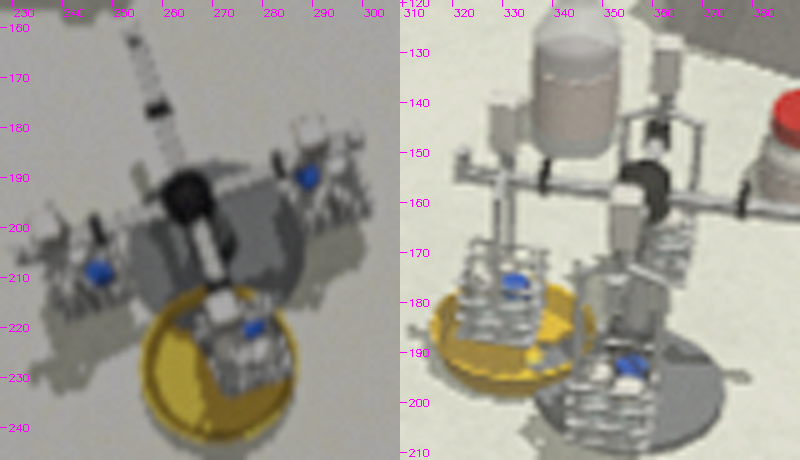

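View pics/b.png

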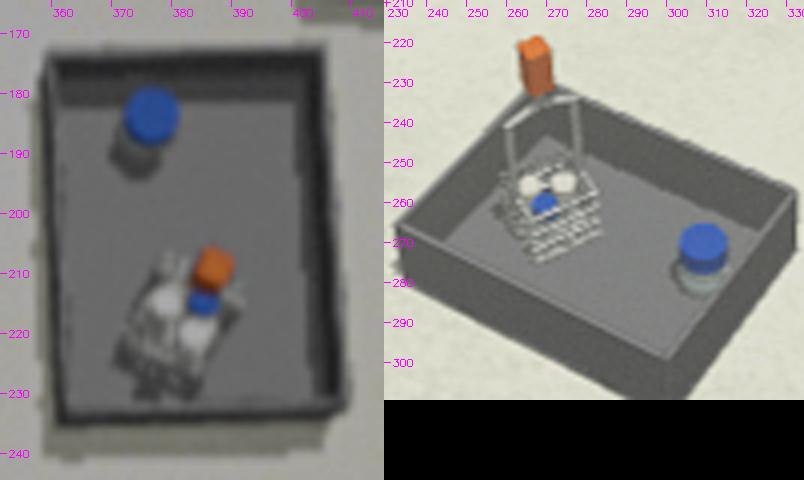

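```bash
cat > m.py <<'E'
from h import *
T=lambda x,y:(228+x/5-.5,155+y/5-.5)
S=lambda x,y:(310+(x-400)/5-.5,120+y/5-.5)
T2=lambda x,y:(352+x/6-.5,165+y/6-.5)
S2=lambda x,y:(230+(x-384)/4-.5,210+y/4-.5)
ax=atz("top",*T(188,193),.176);axs=atz("scene",*S(643,181),.176)
dish=atz("top",*T(220,364),.026);dishs=atz("scene",*S(512,333),.026)
tip=atz("top",*T(133,40),.174);col=atz("top",*T(158,109),.17)
print("axis",ax,axs);print("dish",dish,dishs)
an=lambda p,q:np.degrees(np.arctan2(p[1]-q[1],p[0]-q[0]))
print("dist",np.linalg.norm((dish-ax)[:2]),np.linalg.norm((tip-ax)[:2]),np.linalg.norm((col-ax)[:2]))
print("ang dish",an(dish,ax),an(dishs,axs),"tip",an(tip,ax),an(col,ax))
print("grip",atz("top",*T2(214,264),.165),atz("scene",*S2(535,47),.173))
L=atz("scene",*S2(508,125),.115);Rr=atz("scene",*S2(578,98),.115);print("bail",L,Rr,an(Rr,L),np.linalg.norm(L-Rr),(L+Rr)/2)
b=[atz("scene",*S2(x,y),.06) for x,y in((397,226),(545,96),(796,190),(669,357))]
bt=[atz("top",*T2(x,y),.06) for x,y in((47,55),(325,48),(342,405),(57,418))]
print("bin",np.round(b,3),np.round(bt,3),np.mean(b,0),np.mean(bt,0))
t=[atz("top",*p,.07) for p in((188,203),)];print("tub",t,"blue",atz("top",186,253,.145),"beaker",atz("top",321,145,.085),"jar",atz("top",*T2(152,115),.047))
E
python3 m.py
```

```text
axis [0.58384538 0.19004488 0.176     ] [0.59373912 0.17310259 0.176     ]
dish [0.49994148 0.18151156 0.026     ] [0.50700652 0.16963724 0.026     ]
dist 0.08433671424476474 0.10682060808555065 0.05969064702410641
ang dish -174.192788666866 -177.71199546101474 tip 23.137731557569655 23.22444159674922
grip [ 0.55319906 -0.19196263  0.165     ] [ 0.55583447 -0.1978796   0.173     ]
bail [ 0.54443737 -0.21753849  0.115     ] [ 0.5653745  -0.17321252  0.115     ] 64.71655027675607 0.04902198775400478 [ 0.55490594 -0.19537551  0.115     ]
bin [[ 0.506 -0.288  0.06 ]
 [ 0.507 -0.142  0.06 ]
 [ 0.697 -0.117  0.06 ]
 [ 0.709 -0.271  0.06 ]] [[ 0.692 -0.11   0.06 ]
 [ 0.703 -0.268  0.06 ]
 [ 0.498 -0.278  0.06 ]
 [ 0.484 -0.12   0.06 ]] [ 0.60481912 -0.20445058  0.06      ] [ 0.59424101 -0.1938304   0.06      ]
tub [array([0.56337274, 0.45976545, 0.07      ])] blue [0.39071127 0.42560026 0.145     ] beaker [0.78025797 0.02498107 0.085     ] jar [ 0.66257669 -0.17127467  0.047     ]
```

```bash
cat >> h.py <<'E'
def plan(targets,yaw=None,open_=0):
    """rows (tool frame of now) for world targets; yaw=desired tool-x angle deg, tool down"""
    o=manip.get_obs();p=o["position"];r=R.from_quat(o["ee_rot"])
    print("now",np.round(p,4),"yaw",np.round(np.degrees(np.arctan2(*r.as_matrix()[1::-1,0])),2),"t",round(o["clock"],2),"w",round(o["grip_width"],3),"F",np.round(o["ft_force"],1),"q7",round(o["joint_pos"][6],2))
    for k,t in enumerate(targets):
        if yaw is None: w=np.zeros(3)
        else:
            y=np.radians(np.atleast_1d(yaw)[min(k,np.size(yaw)-1)]);M=np.c_[[np.cos(y),np.sin(y),0],[np.sin(y),-np.cos(y),0],[0,0,-1]]
            w=np.degrees((r.inv()*R.from_matrix(M)).as_rotvec())
        print([*[round(float(v),1) for v in w],*[round(float(v),3) for v in r.inv().apply(np.array(t)-p)],open_])
E
python3 -c "
from h import *
plan([(.69,.19,.26)])"
```

```text
now [0.1791 0.5985 0.2306] yaw 73.34 t 0.1 w 0.997 F [ 0.3 -0.8 -0.2] q7 -0.09
[0.0, 0.0, 0.0, -0.245, 0.607, -0.029, 0]
```

>>> move_arm([
  [0,0,0,0,0,-0.04,0],
  [0,0,0,-0.245,0.607,-0.04,0],
  [0,0,0,-0.245,0.607,-0.04,0],
  [0,0,0,-0.245,0.607,-0.04,0],
  [0,0,0,-0.245,0.607,-0.04,0],
  [0,0,0,-0.245,0.607,-0.04,0],
  [0,0,0,-0.245,0.607,-0.04,0],
  [0,0,0,-0.245,0.607,-0.04,0],
  [0,0,0,-0.245,0.607,-0.04,0],
  [0,0,0,-0.245,0.607,-0.04,0],
])

```text
clock: 1.1
position: [0.5318, 0.3162, 0.2711]
ee_rot: [0.802, 0.597, -0.0, -0.0]
ft_force: [0.7, 1.6, -0.3]
grip_width: -0.0
```

>>> move_arm([
  [0,0,0,-0.075,0.18,0,0],
  [0,0,0,-0.075,0.18,0,0],
  [0,0,0,-0.075,0.18,0,0],
  [0,0,0,-0.075,0.18,0,0],
  [0,0,0,-0.075,0.18,0,0],
  [0,0,0,-0.075,0.18,0,0],
])

```text
clock: 1.7
position: [0.682, 0.1931, 0.2701]
ee_rot: [0.803, 0.596, -0.001, -0.0]
ft_force: [-0.2, 0.5, 0.3]
grip_width: -0.002
```

```bash
python3 - <<'E'
from h import *
plan([])
p=manip.get_obs()["position"]
ims={n:cams.camera(n)[:,:,::-1].copy() for n in("top","scene")}
for n in ims: print(n,proj(n,p)); cv2.imwrite(f"pics/{n}1.png",ims[n])
u=proj("top",p)[0].astype(int)
v=proj("scene",p)[0].astype(int)
print(u[0]-40,u[1]-40,v[0]-50,v[1]-50)
cv2.imwrite("pics/c.png",tile(crop(ims["top"],u[0]-40,u[1]-40,80,100,5),crop(ims["scene"],v[0]-50,v[1]-50,80,100,5)))
E
```

```text
now [0.682  0.1931 0.2701] yaw 73.21 t 1.7 w -0.002 F [-0.2  0.5  0.3] q7 1.02
top [[262.34449653 153.48881742]]
scene [[391.48870167 134.0629265 ]]
222 113 341 84
```

View pics/c.png

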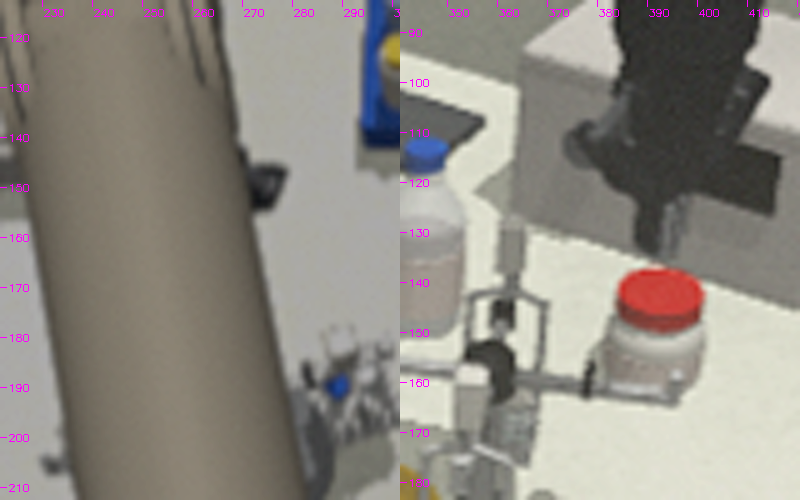

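```bash
cat >> m.py <<'E'
print("----")
S3=lambda x,y:(341+(x-400)/5-.5,84+y/5-.5)
tip=atz("scene",*S3(682,370),.172);col=atz("scene",*S3(589,366),.170);end=atz("scene",*S3(681,402),.153)
for a in (axs,):print(a,tip,col,end,an(tip,a),an(col,a),an(end,a),np.linalg.norm((tip-a)[:2]),np.linalg.norm((end-a)[:2]))
# dish via edges: project circle with guess
from scipy.optimize import least_squares
def cen(c,z,r): 
    a=np.linspace(0,2*np.pi,90);pp=proj("scene",np.c_[c[0]+r*np.cos(a),c[1]+r*np.sin(a),0*a+z]);return pp.min(0),pp.max(0)
print("dish ext",cen(dishs,.026,.055),"cap",proj("scene",axs))
E
python3 m.py | sed -n '/----/,$p'
python3 - <<'E'
from h import *
plan([])
im=cv2.imread("pics/scene0.png")
hsv=cv2.cvtColor(im,cv2.COLOR_BGR2HSV);m=cv2.inRange(hsv,(18,120,60),(35,255,255))
m[:160]=0;m[210:]=0;m[:,:300]=0;m[:,360:]=0
v,u=np.where(m);print("yellow ext",u.min(),u.max(),v.min(),v.max())
m=cv2.inRange(hsv,(0,0,0),(180,255,60));m[:150]=0;m[172:]=0;m[:,:345]=0;m[:,370:]=0
v,u=np.where(m);print("cap ext",u.min(),u.max(),v.min(),v.max(),u.mean(),v.mean())
m=cv2.inRange(hsv,(3,130,60),(14,255,255));m[:215]=0;m[240:]=0;m[:,:255]=0;m[:,280:]=0
v,u=np.where(m);print("orange",u.min(),u.max(),v.min(),v.max(),u.mean(),v.mean(),len(u))
E
```

```text
----
[0.59373912 0.17310259 0.176     ] [0.68972054 0.23550605 0.172     ] [0.64136177 0.21062692 0.17      ] [0.69364068 0.23133514 0.153     ] 33.03038627982886 38.23637963159016 30.237878734929417 0.11448416634705184 0.11563455947949641
dish ext (array([315.02737818, 176.03362228]), array([348.8046384 , 196.78499259])) cap [[358.1 155.7]]
now [0.6809 0.1956 0.271 ] yaw 73.43 t 1.8 w -0.005 F [-0.4  0.9  0. ] q7 1.02
yellow ext 316 348 177 198
cap ext 354 363 152 164 359.63492063492066 156.66666666666666
orange 264 271 219 233 267.82022471910113 225.9438202247191 89
```

```bash
python3 - <<'E'
from h import *
A=np.array([.595,.176,0]);f=lambda d,z=.146,r=.098:A+[r*np.cos(np.radians(d)),r*np.sin(np.radians(d)),z]
plan([f(2,.25)]+[f(d) for d in[2]*1+list(range(8,166,6))])
E
```

```text
now [0.6809 0.1956 0.271 ] yaw 73.43 t 1.8 w -0.005 F [-0.4  0.9  0. ] q7 1.02
[0.0, 0.0, 0.0, -0.012, 0.016, 0.021, 0]
[0.0, 0.0, 0.0, -0.012, 0.016, 0.125, 0]
[0.0, 0.0, 0.0, -0.003, 0.013, 0.125, 0]
[0.0, 0.0, 0.0, 0.006, 0.008, 0.125, 0]
[0.0, 0.0, 0.0, 0.015, 0.002, 0.125, 0]
[0.0, 0.0, 0.0, 0.023, -0.004, 0.125, 0]
[0.0, 0.0, 0.0, 0.03, -0.012, 0.125, 0]
[0.0, 0.0, 0.0, 0.036, -0.02, 0.125, 0]
[0.0, 0.0, 0.0, 0.042, -0.028, 0.125, 0]
[0.0, 0.0, 0.0, 0.047, -0.038, 0.125, 0]
[0.0, 0.0, 0.0, 0.05, -0.047, 0.125, 0]
[0.0, 0.0, 0.0, 0.053, -0.057, 0.125, 0]
[0.0, 0.0, 0.0, 0.054, -0.067, 0.125, 0]
[0.0, 0.0, 0.0, 0.055, -0.078, 0.125, 0]
[0.0, 0.0, 0.0, 0.054, -0.088, 0.125, 0]
[0.0, 0.0, 0.0, 0.052, -0.098, 0.125, 0]
[0.0, 0.0, 0.0, 0.05, -0.108, 0.125, 0]
[0.0, 0.0, 0.0, 0.046, -0.117, 0.125, 0]
[0.0, 0.0, 0.0, 0.041, -0.126, 0.125, 0]
[0.0, 0.0, 0.0, 0.035, -0.135, 0.125, 0]
[0.0, 0.0, 0.0, 0.029, -0.143, 0.125, 0]
[0.0, 0.0, 0.0, 0.021, -0.15, 0.125, 0]
[0.0, 0.0, 0.0, 0.013, -0.156, 0.125, 0]
[0.0, 0.0, 0.0, 0.005, -0.162, 0.125, 0]
[0.0, 0.0, 0.0, -0.004, -0.167, 0.125, 0]
[0.0, 0.0, 0.0, -0.014, -0.17, 0.125, 0]
[0.0, 0.0, 0.0, -0.024, -0.173, 0.125, 0]
[0.0, 0.0, 0.0, -0.034, -0.174, 0.125, 0]
[0.0, 0.0, 0.0, -0.044, -0.175, 0.125, 0]
```

>>> move_arm([
  [0,0,0,-0.012,0.016,0.02,0],
  [0,0,0,-0.012,0.016,0.06,0],
  [0,0,0,-0.012,0.016,0.1,0],
  [0,0,0,-0.012,0.016,0.125,0],
  [0,0,0,-0.012,0.016,0.125,0],
  [0,0,0,-0.003,0.013,0.125,0],
  [0,0,0,0.006,0.008,0.125,0],
  [0,0,0,0.015,0.002,0.125,0],
  [0,0,0,0.023,-0.004,0.125,0],
  [0,0,0,0.03,-0.012,0.125,0],
])

```text
clock: 2.8
position: [0.6787, 0.2278, 0.1471]
ee_rot: [0.802, 0.597, 0.001, 0.0]
ft_force: [0.7, -0.3, -0.2]
grip_width: -0.003
```

```bash
python3 - <<'E'
from h import *
A=np.array([.595,.176,0]);f=lambda d,z=.146,r=.098:A+[r*np.cos(np.radians(d)),r*np.sin(np.radians(d)),z]
p=manip.get_obs();print(p["torque"],p["ft_force"])
q=p["position"]-A;print(np.degrees(np.arctan2(q[1],q[0])),np.hypot(*q[:2]))
plan([f(d) for d in list(range(32,162,6))])
E
```

```text
[-0.0907848  -0.15948238  0.00337959] [ 0.69776721 -0.25139591 -0.17046908]
31.747407866929564 0.09844741693975938
now [0.6787 0.2278 0.1471] yaw 73.37 t 2.8 w -0.003 F [ 0.7 -0.3 -0.2] q7 0.98
[0.0, 0.0, 0.0, -0.0, -0.001, 0.001, 0]
[0.0, 0.0, 0.0, 0.006, -0.009, 0.001, 0]
[0.0, 0.0, 0.0, 0.012, -0.017, 0.001, 0]
[0.0, 0.0, 0.0, 0.016, -0.027, 0.001, 0]
[0.0, 0.0, 0.0, 0.02, -0.036, 0.001, 0]
[0.0, 0.0, 0.0, 0.022, -0.046, 0.001, 0]
[0.0, 0.0, 0.0, 0.024, -0.056, 0.001, 0]
[0.0, 0.0, 0.0, 0.024, -0.066, 0.001, 0]
[0.0, 0.0, 0.0, 0.024, -0.077, 0.001, 0]
[0.0, 0.0, 0.0, 0.022, -0.087, 0.001, 0]
[0.0, 0.0, 0.0, 0.019, -0.097, 0.001, 0]
[0.0, 0.0, 0.0, 0.015, -0.106, 0.001, 0]
[0.0, 0.0, 0.0, 0.011, -0.115, 0.001, 0]
[0.0, 0.0, 0.0, 0.005, -0.124, 0.001, 0]
[0.0, 0.0, 0.0, -0.001, -0.132, 0.001, 0]
[0.0, 0.0, 0.0, -0.009, -0.139, 0.001, 0]
[0.0, 0.0, 0.0, -0.017, -0.145, 0.001, 0]
[0.0, 0.0, 0.0, -0.026, -0.151, 0.001, 0]
[0.0, 0.0, 0.0, -0.035, -0.155, 0.001, 0]
[0.0, 0.0, 0.0, -0.044, -0.159, 0.001, 0]
[0.0, 0.0, 0.0, -0.054, -0.161, 0.001, 0]
[0.0, 0.0, 0.0, -0.064, -0.163, 0.001, 0]
```

>>> move_arm([
  [0,0,0,0.006,-0.009,0,0],
  [0,0,0,0.012,-0.017,0,0],
  [0,0,0,0.016,-0.027,0,0],
  [0,0,0,0.02,-0.036,0,0],
  [0,0,0,0.022,-0.046,0,0],
  [0,0,0,0.024,-0.056,0,0],
  [0,0,0,0.024,-0.066,0,0],
  [0,0,0,0.024,-0.077,0,0],
  [0,0,0,0.022,-0.087,0,0],
  [0,0,0,0.019,-0.097,0,0],
])

```text
clock: 3.8
position: [0.5904, 0.2725, 0.1463]
ee_rot: [0.802, 0.597, 0.0, -0.0]
ft_force: [1.1, -0.2, 0.2]
grip_width: 0.002
```

>>> move_arm([
  [0,0,0,-0.004,-0.009,0,0],
  [0,0,0,-0.008,-0.018,0,0],
  [0,0,0,-0.014,-0.027,0,0],
  [0,0,0,-0.02,-0.035,0,0],
  [0,0,0,-0.028,-0.042,0,0],
  [0,0,0,-0.036,-0.048,0,0],
  [0,0,0,-0.045,-0.054,0,0],
  [0,0,0,-0.054,-0.058,0,0],
  [0,0,0,-0.06,-0.06,0,0],
  [0,0,0,-0.06,-0.06,0,0],
])

```text
clock: 4.8
position: [0.5162, 0.2312, 0.1464]
ee_rot: [0.802, 0.597, -0.0, -0.0]
ft_force: [-0.2, -0.5, -0.4]
grip_width: 0.001
```

```bash
python3 - <<'E'
from h import *
A=np.array([.595,.176,0])
p=manip.get_obs();plan([])
q=p["position"]-A;print(np.degrees(np.arctan2(q[1],q[0])),np.hypot(*q[:2]))
im=cams.camera("scene")[:,:,::-1].copy();cv2.imwrite("pics/scene2.png",im)
cv2.imwrite("pics/d.png",crop(im,300,120,105,95,6))
E
```

```text
now [0.5162 0.2312 0.1464] yaw 73.28 t 4.8 w 0.001 F [-0.2 -0.5 -0.4] q7 0.83
144.9960671363697 0.09624905009480961
```

View pics/d.png

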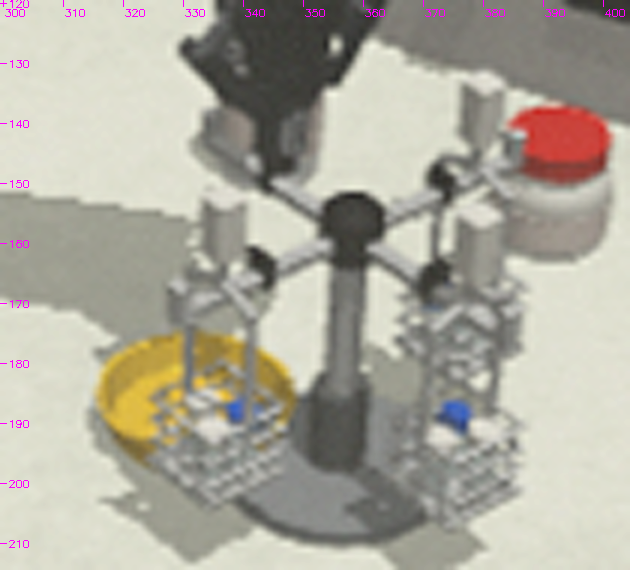

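```bash
cat > fit.py <<'E'
from h import *
from scipy.optimize import least_squares
D=lambda x,y:(300+x/6-.5,120+y/6-.5)
obs=np.array([D(260,267),D(436,280),D(441,178),D(352,212)])
def pts(p):
    x,y,a=p;r=[[x+.06*np.cos(a+k*np.pi/2),y+.06*np.sin(a+k*np.pi/2),.161] for k in(1,2,3)]
    return np.array(r+[[x,y,.176]])
s=least_squares(lambda p:(proj("scene",pts(p))-obs).ravel(),[.595,.176,2.7])
print(s.x,np.degrees(s.x[2]),np.round(s.fun,1))
E
python3 fit.py
python3 - <<'E'
from h import *
# dish circle vs yellow extents 98..298 px of crop d, top 331
D=lambda x,y:(300+x/6-.5,120+y/6-.5)
a=np.linspace(0,2*np.pi,180)
print(D(98,400),D(298,400),D(198,331),D(198,465))
for c in((.507,.170),(.510,.168),(.505,.172),(.510,.173)):
    pp=proj("scene",np.c_[c[0]+.055*np.cos(a),c[1]+.055*np.sin(a),0*a+.026]);print(c,pp.min(0),pp.max(0))
E
```

```text
[0.58737082 0.1857218  2.85143821] 163.375375120343 [ 0.2  0.4 -0.1  0.2 -0.4  1.2  0.3 -1.8]
(315.8333333333333, 186.16666666666669) (349.1666666666667, 186.16666666666669) (332.5, 174.66666666666666) (332.5, 197.0)
(0.507, 0.17) [315.08825251 175.97957656] [348.86216372 196.72701602]
(0.51, 0.168) [315.48802458 176.57664408] [349.32467409 197.40028306]
(0.505, 0.172) [314.94021606 175.48573565] [348.66261634 196.17031141]
(0.51, 0.173) [316.37002915 175.84639403] [350.13275378 196.57723096]
```

```bash
python3 - <<'E'
from h import *
A=np.array([.589,.183,0]);f=lambda d,z=.146,r=.09:A+[r*np.cos(np.radians(d)),r*np.sin(np.radians(d)),z]
plan([f(d) for d in (150,154,158,162,165,168,169)]+[f(160),f(160,.26)])
E
```

```text
now [0.5164 0.2318 0.1463] yaw 73.3 t 4.85 w -0.002 F [ 0.2 -0.3  0.7] q7 0.83
[0.0, 0.0, 0.0, -0.005, -0.004, 0.0, 0]
[0.0, 0.0, 0.0, -0.011, -0.005, 0.0, 0]
[0.0, 0.0, 0.0, -0.018, -0.006, 0.0, 0]
[0.0, 0.0, 0.0, -0.024, -0.006, 0.0, 0]
[0.0, 0.0, 0.0, -0.029, -0.006, 0.0, 0]
[0.0, 0.0, 0.0, -0.033, -0.006, 0.0, 0]
[0.0, 0.0, 0.0, -0.035, -0.006, 0.0, 0]
[0.0, 0.0, 0.0, -0.021, -0.006, 0.0, 0]
[0.0, 0.0, 0.0, -0.021, -0.006, -0.114, 0]
```

>>> move_arm([
  [0,0,0,-0.005,-0.004,0,0],
  [0,0,0,-0.011,-0.005,0,0],
  [0,0,0,-0.018,-0.006,0,0],
  [0,0,0,-0.024,-0.006,0,0],
  [0,0,0,-0.029,-0.006,0,0],
  [0,0,0,-0.033,-0.006,0,0],
  [0,0,0,-0.035,-0.006,0,0],
  [0,0,0,-0.035,-0.006,0,0],
  [0,0,0,-0.025,-0.006,0,0],
  [0,0,0,-0.015,-0.006,0,0],
])

```text
clock: 5.85
position: [0.5067, 0.2206, 0.1463]
ee_rot: [0.802, 0.597, 0.0, -0.0]
ft_force: [0.5, 0.9, -0.4]
grip_width: -0.001
```

>>> move_arm([
  [0,0,0,0,0,-0.05,0],
  [0,0,0,0,0,-0.1,0],
  [0,0,0,0,0,-0.13,0],
  [0,0,0,0.14,-0.26,-0.13,0],
  [0,0,0,0.14,-0.26,-0.13,0],
  [0,0,0,0.14,-0.26,-0.13,0],
  [0,0,0,0.14,-0.26,-0.13,0],
  [0,0,0,0.14,-0.26,-0.13,0],
  [0,0,0,0.14,-0.26,-0.13,0],
  [0,0,0,0.14,-0.26,-0.13,0],
])

```text
clock: 6.85
position: [0.291, 0.4337, 0.2761]
ee_rot: [0.799, 0.602, -0.001, -0.001]
ft_force: [0.3, -0.8, 0.3]
grip_width: 0.005
```

```bash
python3 - <<'E'
from h import *
plan([])
ims={n:cams.camera(n)[:,:,::-1].copy() for n in("top","scene")}
for n in ims: cv2.imwrite(f"pics/{n}3.png",ims[n])
cv2.imwrite("pics/e.png",tile(crop(ims["top"],228,155,80,92,5),crop(ims["scene"],310,120,80,92,5)))
E
```

```text
now [0.291  0.4337 0.2761] yaw 73.97 t 6.85 w 0.005 F [ 0.3 -0.8  0.3] q7 0.23
```

View pics/e.png

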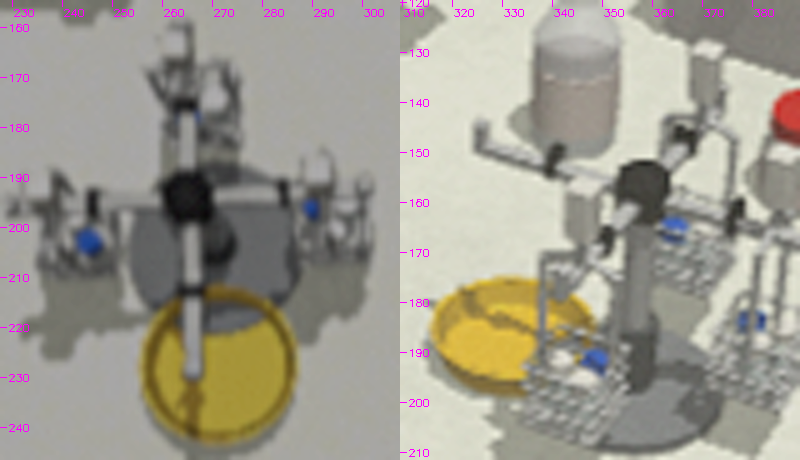

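```bash
cat > fit2.py <<'E'
from h import *
from scipy.optimize import least_squares
T=lambda x,y:(228+x/5-.5,155+y/5-.5)
S=lambda x,y:(310+(x-400)/5-.5,120+y/5-.5)
# order: collars k=0(empty),1,2,3 ; tip top ; dish centre
O={"top":[T(190,291),T(284,190),T(185,104),T(93,201),T(193,368),T(220,364)],
   "scene":[S(554,158),S(606,241),S(736,211),S(684,137),S(482,125),S(512,333)]}
def pts(p,zc):
    x,y,a,b=p;r=[[x+.06*np.cos(a+k*np.pi/2),y+.06*np.sin(a+k*np.pi/2),zc] for k in range(4)]
    return np.array(r+[[x+.111*np.cos(a),y+.111*np.sin(a),.173],[x+.085*np.cos(b),y+.085*np.sin(b),.026]])
for n,zc in(("top",.168),("scene",.162)):
    s=least_squares(lambda p:(proj(n,pts(p,zc))-O[n]).ravel(),[.595,.176,3,3.2]);x=s.x
    print(n,x[:2],np.degrees(x[2:]),np.round(s.fun,1))
def both(q):
    d=np.r_[q[4:6]]; return np.r_[(proj("scene",pts(q[:4],.162))-O["scene"]).ravel(),(proj("top",pts(q[:4],.168))+d-O["top"]).ravel()]
s=least_squares(both,[.595,.176,3,3.2,0,0]);print("both",s.x[:2],np.degrees(s.x[2:4]),s.x[4:],np.round(s.fun,1))
x,y,a,b=s.x[:4];print("branch pt",x+.085*np.cos(a),y+.085*np.sin(a))
# grip in scene, and top with same pixel shift
d=s.x[4:6];T2=lambda x,y:(352+x/6-.5,165+y/6-.5);g=T2(214,264)
print("grip top cam",atz("top",*(np.array(g)-d),.165))
E
python3 fit2.py
```

```text
top [0.58403786 0.19101583] [185.75909453 186.45372328] [ 0.2 -0.3 -0.   0.   0.  -0.2 -0.2 -0.  -0.1  0.3  0.   0.1]
scene [0.58792158 0.18771425] [187.4705532  191.93436279] [ 0.2  0.6 -0.2 -0.7  0.7  0.3  0.   0.1 -0.3 -0.1 -0.5 -0.3]
both [0.58816514 0.1864703 ] [186.38867276 188.47213363] [-1.73758003  1.23482942] [ 0.2  0.6 -0.7 -0.5  0.4  0.7  0.2  0.4 -0.1 -0.2 -0.  -1.   0.2 -0.3
 -0.2 -0.2 -0.4 -0.1 -0.3  0.2  0.2  0.3  0.6  0.1]
branch pt 0.5036929953483551 0.1770121446727231
grip top cam [ 0.55735658 -0.1973323   0.165     ]
```

```bash
python3 -c "
from h import *
plan([(.556,-.197,.27),(.556,-.197,.14)],yaw=64.7)"
```

```text
now [0.2965 0.4295 0.2761] yaw 73.52 t 6.95 w -0.003 F [-0.  -0.3  1. ] q7 0.23
[-0.0, 0.0, 8.8, -0.527, 0.427, 0.006, 0]
[-0.0, 0.0, 8.8, -0.527, 0.427, 0.136, 0]
```

>>> move_arm([
  [0,0,8.8,-0.527,0.427,0.006,0.085],
  [0,0,8.8,-0.527,0.427,0.006,0.085],
  [0,0,8.8,-0.527,0.427,0.006,0.085],
  [0,0,8.8,-0.527,0.427,0.006,0.085],
  [0,0,8.8,-0.527,0.427,0.006,0.085],
  [0,0,8.8,-0.527,0.427,0.006,0.085],
  [0,0,8.8,-0.527,0.427,0.006,0.085],
  [0,0,8.8,-0.527,0.427,0.006,0.085],
  [0,0,8.8,-0.527,0.427,0.006,0.085],
  [0,0,8.8,-0.527,0.427,0.006,0.085],
])

```text
clock: 7.95
position: [0.4882, -0.0377, 0.2723]
ee_rot: [0.846, 0.533, 0.0, 0.0]
ft_force: [1.5, 1.2, 0.7]
grip_width: 0.992
```

```bash
python3 -c "
from h import *
plan([(.556,-.197,.27),(.556,-.197,.14)],yaw=64.7)"
```

```text
now [ 0.4882 -0.0377  0.2723] yaw 64.4 t 7.95 w 0.992 F [1.5 1.2 0.7] q7 1.11
[0.1, -0.0, -0.3, -0.114, 0.13, 0.002, 0]
[0.1, -0.0, -0.3, -0.114, 0.13, 0.132, 0]
```

>>> move_arm([
  [0,0,0,-0.11,0.125,0,0.085],
  [0,0,0,-0.11,0.125,0,0.085],
  [0,0,0,-0.11,0.125,0,0.085],
  [0,0,0,-0.11,0.125,0,0.085],
  [0,0,0,-0.11,0.125,0,0.085],
  [0,0,0,-0.11,0.125,0,0.085],
  [0,0,0,-0.11,0.125,0,0.085],
])

```text
clock: 8.65
position: [0.5532, -0.1865, 0.2719]
ee_rot: [0.845, 0.534, 0.0, -0.0]
ft_force: [-0.4, 0.7, 0.3]
grip_width: 0.995
```

```bash
python3 -c "
from h import *
plan([(.556,-.197,.14)],yaw=64.7)"
```

```text
now [ 0.5532 -0.1865  0.2719] yaw 64.58 t 8.65 w 0.995 F [-0.4  0.7  0.3] q7 1.52
[-0.0, -0.0, -0.1, -0.008, 0.007, 0.132, 0]
```

Descend above the grip, close, hold.

>>> move_arm([
  [0,0,0,-0.008,0.007,0.03,0.085],
  [0,0,0,-0.008,0.007,0.065,0.085],
  [0,0,0,-0.008,0.007,0.1,0.085],
  [0,0,0,-0.008,0.007,0.12,0.085],
  [0,0,0,-0.008,0.007,0.13,0.085],
  [0,0,0,-0.008,0.007,0.13,0.085],
])

```text
clock: 9.25
position: [0.5558, -0.1964, 0.1413]
ee_rot: [0.845, 0.534, -0.0, -0.001]
ft_force: [-0.1, 1.0, 0.5]
grip_width: 0.992
```

```bash
python3 - <<'E'
from h import *
plan([(.556,-.197,.14)])
p=manip.get_obs()["position"]
ims={n:cams.camera(n)[:,:,::-1].copy() for n in("top","scene")}
cv2.imwrite("pics/f.png",tile(crop(ims["top"],352,165,64,80,5),crop(ims["scene"],230,190,80,90,5)))
print(proj("scene",p))
E
```

```text
now [ 0.5558 -0.1964  0.1413] yaw 64.61 t 9.25 w 0.992 F [-0.1  1.   0.5] q7 1.6
[0.0, 0.0, 0.0, -0.001, 0.0, 0.001, 0]
[[268.59311469 230.24071771]]
```

View pics/f.png

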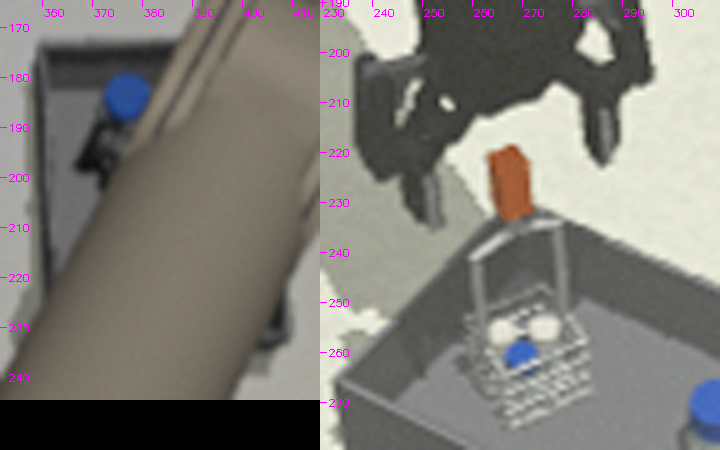

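>>> move_arm([
  [0,0,0,0,0,0,0.04],
  [0,0,0,0,0,0,0.01],
  [0,0,0,0,0,0,0.01],
  [0,0,0,0,0,0,0.01],
  [0,0,0,0,0,0,0.01],
  [0,0,0,0,0,0,0.01],
  [0,0,0,0,0,0,0.01],
  [0,0,0,0,0,0,0.01],
], grip_force=50)

```text
clock: 10.15
position: [0.5564, -0.1976, 0.1422]
ee_rot: [0.846, 0.534, 0.0, 0.0]
ft_force: [0.2, -0.5, 5.1]
grip_width: 0.205
```

>>> move_arm([
  [0,0,0,0,0,-0.01,0.01],
  [0,0,0,0,0,-0.03,0.01],
  [0,0,0,0,0,-0.06,0.01],
  [0,0,0,0,0,-0.09,0.01],
  [0,0,0,0,0,-0.12,0.01],
  [0,0,0,0,0,-0.12,0.01],
  [0,0,0,0,0,-0.12,0.01],
])

```text
clock: 10.85
position: [0.5561, -0.1974, 0.2621]
ee_rot: [0.846, 0.534, 0.0, -0.0]
ft_force: [-0.2, 0.1, -1.8]
grip_width: 0.203
```

```bash
python3 - <<'E'
from h import *
plan([])
im=cams.camera("scene")[:,:,::-1].copy()
cv2.imwrite("pics/g.png",crop(im,220,150,105,100,6))
E
```

```text
now [ 0.5561 -0.1974  0.2621] yaw 64.54 t 10.85 w 0.203 F [-0.2  0.1 -1.8] q7 1.54
```

View pics/g.png

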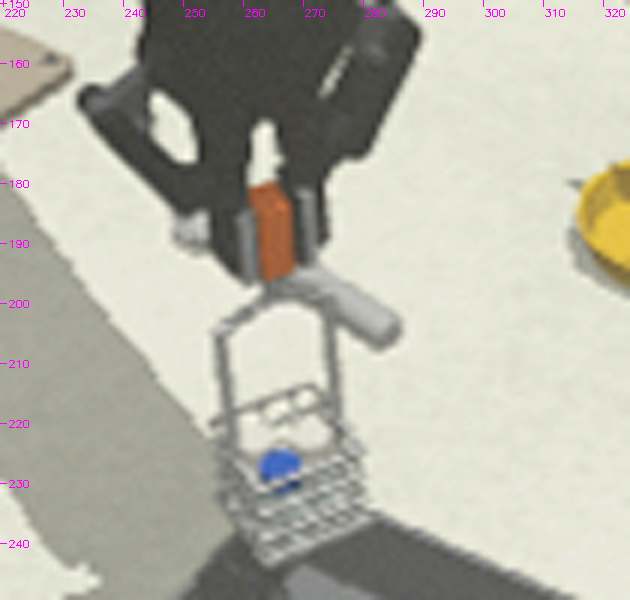

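```bash
python3 - <<'E'
from h import *
o=manip.get_obs();p=o["position"];r=R.from_quat(o["ee_rot"])
G=lambda x,y:np.array((220+x/6-.5,150+y/6-.5))
gz=p[2]+.0168
for dy in(-.006,-.003,0,.003,.006):
    c=p+r.apply([0,dy,0])
    print(dy,"top",proj("scene",[c[0],c[1],gz+.014])[0],"bot",proj("scene",[c[0],c[1],gz-.022])[0])
print(r.apply([0,1,0]),G(265,187),G(275,278))
a=np.radians(186.2);A=np.array([.588,.187,0]);u=np.array([np.cos(a),np.sin(a),0])
print(A+.085*u)
plan([A+.17*u+[0,0,.265],A+.17*u+[0,0,.219]],yaw=96.2)
E
```

```text
-0.006 top [262.40193027 181.25543739] bot [263.67223592 193.48674342]
-0.003 top [262.93845543 181.94547674] bot [264.19903561 194.1852979 ]
0 top [263.47716344 182.63832352] bot [264.72792958 194.88662945]
0.003 top [264.01806766 183.33399491] bot [265.25893034 195.59075468]
0.006 top [264.56118155 184.03250821] bot [265.79205051 196.29769031]
[ 0.90292136 -0.42980397 -0.00124738] [263.66666667 180.66666667] [265.33333333 195.83333333]
[0.50349717 0.17782005 0.        ]
now [ 0.5557 -0.1972  0.2611] yaw 64.54 t 10.9 w 0.2 F [ 0.1 -0.1 -1.2] q7 1.54
[-0.1, -0.0, -31.7, 0.272, -0.281, -0.004, 0]
[-0.1, -0.0, -31.7, 0.272, -0.281, 0.042, 0]
```

>>> move_arm([
  [0,0,-3,0.02,-0.02,-0.004,0.01],
  [0,0,-6,0.05,-0.05,-0.004,0.01],
  [0,0,-10,0.08,-0.083,-0.004,0.01],
  [0,0,-14,0.112,-0.116,-0.004,0.01],
  [0,0,-18,0.144,-0.149,-0.004,0.01],
  [0,0,-22,0.176,-0.182,-0.004,0.01],
  [0,0,-26,0.208,-0.215,-0.004,0.01],
  [0,0,-29,0.24,-0.248,-0.004,0.01],
  [0,0,-31.7,0.26,-0.269,-0.004,0.01],
  [0,0,-31.7,0.272,-0.281,-0.004,0.01],
])

```text
clock: 11.9
position: [0.4174, 0.1713, 0.2645]
ee_rot: [0.666, 0.746, -0.001, -0.0]
ft_force: [0.9, -0.2, -1.5]
grip_width: 0.202
```

>>> move_arm([
  [0,0,0,0,0,0,0.01],
  [0,0,0,0,0,0,0.01],
  [0,0,0,0,0,0.02,0.01],
  [0,0,0,0,0,0.046,0.01],
  [0,0,0,0,0,0.046,0.01],
  [0,0,0,0,0,0.046,0.01],
  [0,0,0,0,0,0.046,0.01],
])

```text
clock: 12.6
position: [0.4201, 0.1687, 0.2211]
ee_rot: [0.668, 0.744, 0.001, 0.0]
ft_force: [1.1, 0.5, -0.9]
grip_width: 0.202
```

```bash
python3 - <<'E'
from h import *
a=np.radians(186.2);A=np.array([.588,.187,0]);u=np.array([np.cos(a),np.sin(a),0])
plan([A+x*u+[0,0,.219] for x in(.17,.15,.135,.12,.1,.085)]+[A+.085*u+[0,0,.184]],yaw=96.2)
im=cams.camera("scene")[:,:,::-1].copy();cv2.imwrite("pics/scene4.png",im)
cv2.imwrite("pics/h.png",crop(im,280,110,105,100,6))
E
```

```text
now [0.4201 0.1687 0.2211] yaw 96.19 t 12.6 w 0.202 F [ 1.1  0.5 -0.9] q7 1.18
[0.1, -0.0, -0.0, 0.0, -0.001, 0.002, 0]
[0.1, -0.0, -0.0, 0.0, 0.019, 0.002, 0]
[0.1, -0.0, -0.0, 0.0, 0.034, 0.002, 0]
[0.1, -0.0, -0.0, 0.0, 0.049, 0.002, 0]
[0.1, -0.0, -0.0, 0.0, 0.069, 0.002, 0]
[0.1, -0.0, -0.0, 0.0, 0.084, 0.002, 0]
[0.1, -0.0, -0.0, 0.0, 0.084, 0.037, 0]
```

View pics/h.png

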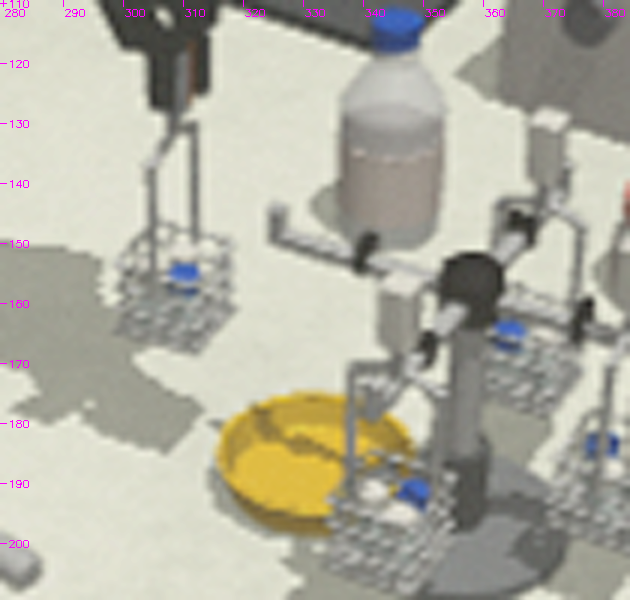

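```bash
python3 - <<'E'
from h import *
H=lambda x,y:(280+x/6-.5,110+y/6-.5)
p=manip.get_obs()["position"]
L=atz("scene",*H(150,165),.194);Q=atz("scene",*H(195,128),.194)
tip=atz("scene",*H(278,209),.173);end=atz("scene",*H(276,240),.154);col=atz("scene",*H(368,238),.169)
print("bail",L,Q,(L+Q)/2,"tcp",p)
print("tip",tip,end,"col",col,np.degrees(np.arctan2(*(tip-col)[1::-1])),np.linalg.norm((tip-col)[:2]))
u=np.array([np.cos(np.radians(186.2)),np.sin(np.radians(186.2))]);n=np.array([-u[1],u[0]])
for k,v in dict(tip=tip,end=end,col=col,bail=(L+Q)/2).items(): print(k,(v[:2]-[.588,.187])@u,(v[:2]-[.588,.187])@n)
E
```

```text
bail [0.4194733  0.14378101 0.194     ] [0.41711792 0.18665997 0.194     ] [0.41829561 0.16522049 0.194     ] tcp [0.42007873 0.16890489 0.22109622]
tip [0.47806041 0.17416591 0.173     ] [0.47724792 0.17390519 0.154     ] col [0.52734744 0.1828984  0.169     ] -169.9528125024513 0.050054646508773185
tip 0.11068262026841262 0.0008856176499454642
end 0.1115185162183073 0.0010570684817602844
col 0.060740769491363505 -0.002472831111193684
bail 0.17106395561985377 0.00332415575061287
```

>>> move_arm([
  [0,0,0,0,0.015,0.002,0.01],
  [0,0,0,0,0.03,0.002,0.01],
  [0,0,0,0,0.045,0.002,0.01],
  [0,0,0,0,0.06,0.002,0.01],
  [0,0,0,0,0.072,0.002,0.01],
  [0,0,0,0,0.08,0.002,0.01],
  [0,0,0,0,0.084,0.002,0.01],
  [0,0,0,0,0.084,0.002,0.01],
  [0,0,0,0,0.084,0.012,0.01],
  [0,0,0,0,0.084,0.022,0.01],
])

```text
clock: 13.65
position: [0.5025, 0.1781, 0.1972]
ee_rot: [0.667, 0.745, 0.0, -0.0]
ft_force: [-0.0, 0.0, -1.8]
grip_width: 0.202
```

```bash
python3 - <<'E'
from h import *
a=np.radians(186.2);A=np.array([.588,.187,0]);u=np.array([np.cos(a),np.sin(a),0])
plan([A+.085*u+[0,0,.184]],yaw=96.2)
im=cams.camera("scene")[:,:,::-1].copy();cv2.imwrite("pics/scene5.png",im)
cv2.imwrite("pics/i.png",crop(im,290,100,105,100,6))
E
```

```text
now [0.5025 0.1781 0.1972] yaw 96.25 t 13.65 w 0.202 F [-0.   0.  -1.8] q7 1.31
[0.0, -0.0, 0.1, -0.0, 0.001, 0.013, 0]
```

View pics/i.png

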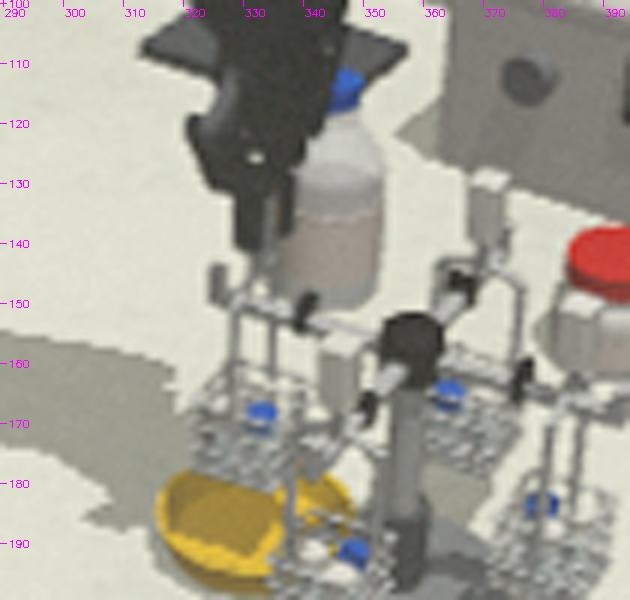

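>>> move_arm([
  [0,0,0,0,0,0.004,0.01],
  [0,0,0,0,0,0.008,0.01],
  [0,0,0,0,0,0.01,0.01],
  [0,0,0,0,0,0.011,0.01],
  [0,0,0,0,0,0.011,0.01],
])

```text
clock: 14.2
position: [0.5029, 0.1781, 0.1869]
ee_rot: [0.668, 0.745, 0.0, -0.0]
ft_force: [-0.0, -0.6, -1.6]
grip_width: 0.202
```

>>> move_arm([
  [0,0,0,0,0,0.001,0.01],
  [0,0,0,0,0,0.0015,0.01],
  [0,0,0,0,0,0.0015,0.01],
])

```text
clock: 14.5
position: [0.5029, 0.1781, 0.1854]
ee_rot: [0.668, 0.745, 0.0, -0.0]
ft_force: [0.0, 0.1, -0.9]
grip_width: 0.199
```

>>> move_arm([
  [0,0,0,0,0,0.001,0.01],
  [0,0,0,0,0,0.002,0.01],
  [0,0,0,0,0,0.002,0.01],
])

```text
clock: 14.8
position: [0.5031, 0.1781, 0.1837]
ee_rot: [0.668, 0.745, 0.0, 0.0]
ft_force: [-0.0, -0.8, 1.7]
grip_width: 0.2
```

>>> move_arm([
  [0,0,0,0,0,0,0.02],
  [0,0,0,0,0,0,0.023],
  [0,0,0,0,0,0,0.028],
  [0,0,0,0,0,0,0.035],
  [0,0,0,0,0,0,0.045],
  [0,0,0,0,0,0,0.055],
  [0,0,0,0,0,0,0.055],
  [0,0,0,0,0,0,0.055],
  [0,0,0,0,0,0,0.055],
])

```text
clock: 15.7
position: [0.5029, 0.1781, 0.1834]
ee_rot: [0.668, 0.745, 0.0, -0.0]
ft_force: [-0.5, 0.8, -1.6]
grip_width: 0.642
```

```bash
python3 - <<'E'
from h import *
plan([])
im=cams.camera("scene")[:,:,::-1].copy();cv2.imwrite("pics/scene6.png",im)
cv2.imwrite("pics/j.png",crop(im,290,100,105,100,6))
E
```

```text
now [0.5029 0.1781 0.1834] yaw 96.24 t 15.7 w 0.642 F [-0.5  0.8 -1.6] q7 1.31
```

View pics/j.png

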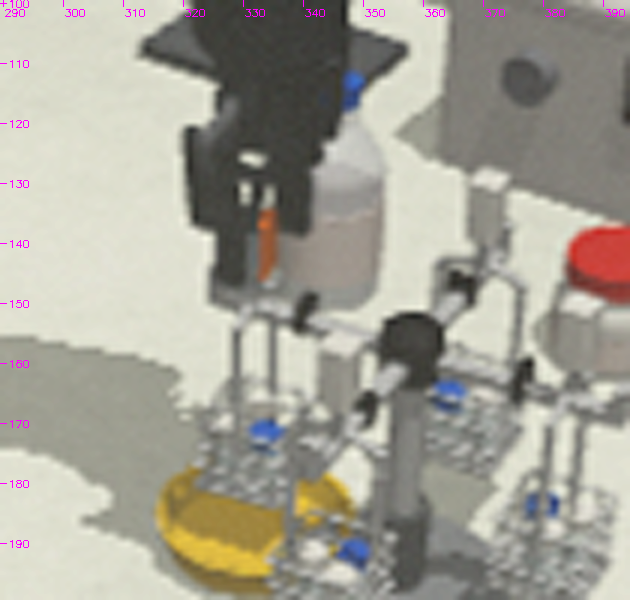

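>>> move_arm([
  [0,0,0,0,0,-0.005,0.055],
  [0,0,0,0,0,-0.015,0.055],
  [0,0,0,0,0,-0.03,0.055],
  [0,0,0,0,0,-0.055,0.055],
  [0,0,0,0,0,-0.085,0.055],
  [0,0,0,0,0,-0.12,0.055],
  [0,0,0,0,0,-0.12,0.055],
])

```text
clock: 16.45
position: [0.5047, 0.1786, 0.309]
ee_rot: [0.668, 0.744, 0.004, 0.001]
ft_force: [0.4, 0.0, -0.5]
grip_width: 0.643
```

>>> move_arm([
  [0,0,0,0.24,-0.08,0,0.055],
  [0,0,0,0.24,-0.08,0,0.055],
  [0,0,0,0.24,-0.08,0,0.055],
  [0,0,0,0.24,-0.08,0,0.055],
  [0,0,0,0.24,-0.08,0,0.055],
  [0,0,0,0.24,-0.08,0,0.055],
  [0,0,0,0.24,-0.08,0,0.055],
  [0,0,0,0.24,-0.08,0,0.055],
  [0,0,0,0.24,-0.08,0,0.055],
  [0,0,0,0.24,-0.08,0,0.055],
])

```text
clock: 17.45
position: [0.3981, 0.4069, 0.3037]
ee_rot: [0.668, 0.744, 0.0, 0.0]
ft_force: [-0.6, -0.2, 0.8]
grip_width: 0.639
```

```bash
python3 - <<'E'
from h import *
plan([])
a={n:cams.camera(n)[:,:,::-1].copy() for n in("top","scene")}
for _ in range(8): cams.camera("top")
b={n:cams.camera(n)[:,:,::-1].copy() for n in("top","scene")}
for n in a: print(n,"motion px",(cv2.absdiff(a[n],b[n]).max(2)>40).sum())
cv2.imwrite("pics/k.png",tile(crop(b["top"],228,165,80,80,5),crop(b["scene"],308,110,78,95,5)))
E
```

```text
now [0.3981 0.4069 0.3037] yaw 96.12 t 17.45 w 0.639 F [-0.6 -0.2  0.8] q7 0.83
top motion px 0
scene motion px 4
```

```bash
python3 - <<'E'
from h import *
def og(n,box):
    im=cams.camera(n)[:,:,::-1].copy();h=cv2.cvtColor(im,cv2.COLOR_BGR2HSV);m=cv2.inRange(h,(3,130,50),(14,255,255))
    k=np.zeros_like(m);k[box[1]:box[3],box[0]:box[2]]=1;m*=k;v,u=np.where(m)
    print(n,len(u),(u.min(),u.max(),v.min(),v.max(),u.mean().round(1),v.mean().round(1)) if len(u) else "")
    for z0,z1 in((v.min(),v.min()+2),(v.max()-2,v.max())):
        s=(v>=z0)&(v<=z1);print("  rows",z0,z1,"u",u[s].mean().round(1))
    return im
b=(228,140,400,250)
og("scene",(300,110,380,200));og("top",b)
g=np.array([.5035,.178,.0])
for z,s in((.215,"top"),(.201,"mid"),(.179,"bottom")):print(s,proj("scene",g+[0,0,z])[0],proj("top",g+[0,0,z])[0]+[-1.74,1.23])
# bail neck
s0=cv2.imread("pics/scene5.png");im=cams.camera("scene")[:,:,::-1].copy()
s6=cv2.imread("pics/scene6.png")
# basket still as in the picture seen after release?
d=cv2.absdiff(s6,im).max(2)>40
print("changed basket px",d[152:185,320:345].sum(),"front basket/tree",d[150:215,345:400].sum(),"dish",d[185:200,310:335].sum())
# bystanders/jar unchanged since start
s=cv2.imread("pics/scene0.png");d=cv2.absdiff(s,im).max(2)>40
for k,(x0,y0,x1,y1) in dict(jar=(300,262,322,288),amber=(145,250,190,305),tip=(178,305,245,370),beaker=(370,225,400,260),bin=(280,240,335,310)).items():print(k,d[y0:y1,x0:x1].sum())
plan([])
E
```

```text
scene 67 (np.int64(329), np.int64(335), np.int64(134), np.int64(146), np.float64(332.4), np.float64(139.6))
  rows 134 136 u 332.1
  rows 144 146 u 332.3
top 36 (np.int64(262), np.int64(268), np.int64(216), np.int64(222), np.float64(265.4), np.float64(219.2))
  rows 216 218 u 265.1
  rows 220 222 u 265.5
top [333.74874477 134.43743291] [263.85100088 217.64616171]
mid [333.64139575 138.46006178] [264.43516201 218.47045459]
bottom [333.4756614 144.6705309] [265.32989371 219.73298464]
changed basket px 25 front basket/tree 0 dish 22
jar 0
amber 0
tip 0
beaker 0
bin 2
now [0.3973 0.408  0.3034] yaw 96.24 t 18.2 w 0.644 F [0.8 0.1 0.4] q7 0.83
```

```bash
python3 -c "
from workcell import manip
print(manip.hand_in())"
```

```text
the job is handed in; nothing more can be done
None
```

I turned the tree by pushing the empty branch with closed fingers, while the orange-grip basket was still in the bin. Then I lifted the basket out, threaded its bail over the branch tip, set it down between the collar and the tip, released it and backed away. The job was handed in at about 18 s.

**Branch over the dish:** the top camera put the branch at 185.8° and the dish at 186.5°. The scene camera disagreed a little on the dish (187.5° against 191.9°), and so did a fit of both cameras (186.4° against 188.5°). The two cameras also differed by about 1 cm in position. I trusted the scene camera, because the measured position of the fingertips matched its image.

**Basket hung:** after release the grip stood upright in the scene camera, about 1 pixel (roughly 3 mm) from the expected hung position in both cameras. Comparing pictures about 0.5 s apart showed no motion in the top camera and 4 changed pixels in the scene camera. The arm was well clear of the tree.

**Left in place:** the jar, amber bottle, tip box and beaker areas showed no changed pixels in the scene camera. I did not compare the tub or the blue-capped bottle this way. The fingers did pass above the bottle on the way out, and the arm ended near it, with the fingertips at about 300 mm against its 145 mm height.

**Not confirmed:**
- My last picture of the hung basket was refused by the 12-picture limit, so the final check is by pixel numbers, not by eye.
- About 25 pixels changed around the basket after the gripper left, and 22 around the dish. I took these for the gripper and its shadow moving away.

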